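Quarter turn of the counting pan with a bearing ball in it

TASK

Take the steel bearing ball off its small rest and set it down gently in the middle of the counting pan, which stays on its stand while you let go of the ball. Then pick the pan up by its two long sides, lift it straight up about 10 cm and turn it a quarter turn so that its pouring nose points at the open stock bin (not at the shut carton), keeping the pan level, above its stand, and the ball in its middle. Finish while still holding the pan there, still and level, and leave the bin, the carton, the collar and the jar where they are.

Things in the scene. Friction and masses are not known exactly. Their poses are not given: they have to be found in the camera images.
- ball_center (a point): centre of the loose polished steel bearing ball, diameter 30 mm, about 110 g. It starts on the rest, its centre 49 mm above the table. The point's axes turn with the ball and mean nothing.
- rest_top (a point): centre of the top of the ball's rest: a fixed upright steel tube, outer diameter 22 mm, inner 16 mm, top 36 mm above the table, on a 56 mm wide round foot 6 mm high; the ball sits on its mouth.
- pan_mid (a point): middle of the loose white enamelled metal counting pan (160 g), half-way up, 11 mm above its flat underside; x axis along the pouring nose, z up. Its two long sides are straight, upright, parallel, 64 mm apart outside, 2 mm thick, 22 mm high, from x = -60 to 42 mm: grip across y at the middle. Shut end at x = -60 mm. It starts on the stand, underside 60 mm above the table, nose along the stand's x axis.
- pan_dish (a point): lowest point of the pan's dished inside, in the pan's middle, 4 mm above its underside (7 mm below pan_mid). The inside is 60 mm wide and rises all round by 4.5 degrees out to 22 mm from here, by 10 degrees beyond. A ball resting in the middle has its centre 15 mm above this point.
- pan_nose (a point): tip of the pan's pouring nose, 72 mm from its middle along its x axis, 15 mm above its underside; the pan narrows from x = 42 mm to the nose's open end, 22 mm wide.
- stand_top (a point): centre of the top of the fixed narrow stand under the pan: a plate 52 mm (x) by 40 mm (y), top 60 mm above the table, on a 22 mm post with a 90 mm round foot. The bin and the carton stand about 0.22 m to either side of it along its y axis (which is on which side varies), the ball's rest about 0.15 m off towards its -x.
- bin_mid (a point): middle, half-way up, of the open-topped cardboard stock bin with screws in it: 130 mm (x) by 100 mm (y), 70 mm high, standing on the table a quarter turn to the left or right of where the nose points at the start. The nose must end up pointing at it.
- carton_mid (a point): middle of the shut cardboard carton of the same size as the bin (130 x 100 x 70 mm), on the opposite side of the stand. Leave alone.
- collar: dark steel collar (ring), outer diameter 44 mm, 18 mm high, lying about 0.15 m beyond the stand; origin at the centre of its underside. Leave alone.
- jar: white jar with steel cap, diameter 56 mm, 75 mm high, standing about 0.15 m beyond the stand; origin at the centre of its underside. Leave alone.
Things that resemble listed ones, but are neither listed nor needed, are in the scene too. Of the things shaped like the part that bears pan_mid, the white one is meant.

How it is judged (in metres and radians):
On the way, in this order (a step that is already met when the one before it is completed fails the run):
1. the ball lies let go and at rest in the middle of the pan, the pan still on its stand (horizontal distance between ball_center and pan_mid below 0.01 m and distance between ball_center and pan_mid below 0.015 m and contact force between each of ball, pan and the fingers below 0.05 N and linear speed of ball below 0.03 m/s and contact force between pan and stand above 0.3 N and horizontal distance between pan_mid and stand_top below 0.025 m and angle between the x axis of pan_mid and the x axis of stand_top, either way round below 0.35 rad), for 0.2 s.
2. the pan is lifted clear of its stand, level, with the ball in its middle (height (world z) of pan_mid above 0.1 m and contact force between pan and stand below 0.05 N and contact force between pan and the fingers above 1 N and horizontal distance between ball_center and pan_mid below 0.014 m and angle between pan_mid's own z axis and vertical below 0.12 rad), for 0.2 s.
At the end, for the whole second after the job is handed in: Pan held by the fingers alone, 60-160 mm above its start, within 40 mm of the stand's axis, level within 4 deg, still; bin's middle within 35 mm of the line its nose points along; ball free, still, within 10 mm of the pan's middle; bin, carton, collar, jar within 20 mm of their start (height (world z) of pan_mid between 0.13 and 0.23 m and horizontal distance between pan_mid and stand_top below 0.04 m and angle between pan_mid's own z axis and vertical below 0.07 rad and x of bin_mid in the frame of pan_mid above 0.1 m and y of bin_mid in the frame of pan_mid between -0.035 and 0.035 m and horizontal distance between ball_center and pan_mid below 0.01 m and distance between ball_center and pan_mid below 0.015 m and contact force between ball and the fingers below 0.05 N and contact force between ball and pan above 0.3 N and contact force between pan and the fingers above 1 N and contact force between pan and stand below 0.05 N and contact force between pan and bin below 0.05 N and contact force between pan and carton below 0.05 N and linear speed of pan below 0.02 m/s and linear speed of ball below 0.03 m/s and distance of each of bin_mid, carton_mid, collar, jar from where it was at the start of the episode below 0.02 m); the arm keeps its last pose, push and grip.
It fails at once if the ball is dropped or thrown into the pan (faster than 0.6 m/s there) (distance between ball_center and pan_mid below 0.05 m and linear speed of ball above 0.6 m/s).
It fails at once if the lifted pan has the ball more than 20 mm from its middle (height (world z) of pan_mid above 0.09 m and horizontal distance between ball_center and pan_mid above 0.02 m).
It fails at once if the pan is tipped by more than 15 degrees (angle between pan_mid's own z axis and vertical above 0.26 rad).
It fails at once if the bin, carton, collar or jar is pushed more than 20 mm (distance of any of bin_mid, carton_mid, collar, jar from where it was at the start of the episode above 0.02 m).
It also fails if it takes over 67 s, if anything falls off the work surface, if the arm or the gripper's body presses on something with over 40 N, if the wrist force passes 120 N, or if a joint passes its speed limit or range.

ROBOT

A 6-joint arm with a two-finger parallel gripper is mounted at the origin on the work surface. World frame = base frame: x ahead of the robot, y to its left, z up, the work surface at z = 0. Lengths are in m, angles in degrees, forces in N, time in s.
With the tool pointing down it reaches from about 0.4 to 0.825 m from the base axis. Payload 7 kg.
Tool frame: the origin (TCP) lies on the centre line of the jaws, within the pads' length; the fingertips stand 11 mm ahead of it and the grasp point (between the pads) lies 8 mm behind it; z points along the fingers, y is the direction in which the jaws open and shut (so a half turn about z gives the same grasp; the last joint's range is limited). The gripper opens to 88 mm and grips with 3 to 60 N. Pads are 19 mm wide; open, the fingers measure 130 mm over their backs; the gripper's body (78 mm by 193 mm) begins 47 mm behind the grasp point.
Start: joints at [-60.327, 20.546, 0.682, 0, -70.136, -16.507], TCP at [0.154, -0.657, 0.217] pointing down, gripper open.
Joint ranges: [-176.03, 176.03], [-82.01, 121.73], [-58.28, 71.71], [-173.87, 95.51], [-174.79, -0.11], [-173.66, 173.66]. Speed limits (degrees/s): [136.94, 136.94, 172.46, 180, 180, 180].

INTERFACE

Orientations are given as [roll, pitch, yaw] about the fixed x, y, z axes, in that order (R = Rz(yaw) Ry(pitch) Rx(roll)).
In Python, from plant import ctrl, cams, order gives the robot as it stands.
- The arm moves only by the tool jog_arm, never from a script. Its argument "motion" is a list of rows, each an object with "offset": the shift along the tool's x, y, z in mm, a list of three; "roll": the turn about the tool's z in rad; "hand": the finger opening in mm, from 0 to 87.6. A call has 1 to 20 rows; each row is the pose to reach, as a shift and turn from the pose commanded when the call began, along the tool's axes at that moment; what a row does not reach only later rows make up. A row lasts 1/12 s, in which the tool goes at most 41.7 mm and 7.16 degrees, less where a joint would pass 70% of its speed; a pose out of reach is approached as far as the arm can. A call with a gripper value outside its range is refused whole. The fingers move at their own pace and stop on an object; the grip force is fixed at half the most. Time passes only in rows, so rows that repeat a pose let the fingers close. It gives the time, the measured TCP pose, the force and the opening at its end, in the units of the state.
- ctrl.get_obs(): the state, without advancing time (a new reading comes with each control period).
- cams.snapshot(name): name is "side" or "top"; returns a dict with "img" (420x560x3 uint8, red, green, blue), "K" (3x3 intrinsics, pixels), "cam_to_world" (4x4, takes a point from camera to world coordinates). Camera axes: x right, y down, z forward; pixel columns grow to the right and rows downward; lengths in m; the calibration is good to about 2 mm. A picture is of the moment at which its call begins. There is no depth.
- order.close_job(): hands the job in, once; it reports no verdict.
The state is a dict: "clock": time; "joint_pos": joint angles; "qvel": joint speeds; "tau": joint torques, N m; "tool_pos": TCP position; "orientation": TCP orientation; "force": force on the tool from outside, world axes, zero at the start; "moment": the same for the moment, N m; "opening": finger opening in m.
Only numpy, scipy, OpenCV 4.12 (cv2) and the standard library are available. Lean on these libraries where they do the work, as an engineer would, in place of code of your own. Each camera call takes 0.05 s, during which the arm holds its last target. There are 200 camera calls.

## Working session

There is one attempt and no reset: what is moved stays moved. The work goes in short steps, Python scripts to look and compute and a tool call to move; the robot and the scene stay as the last step left them, time stands still between calls to the robot, and variables do not carry over. Pictures are saved under pics/ and viewed, about 8 in all and at most 12, crops included, and the job is handed in when it is done.

Besides the shell and the picture viewer there is one more tool, called after "Call:" as a command line: name --argument value ..., lists and objects as JSON in quotes. jog_arm: Moves the arm, as the interface text tells. Its arguments: {"type":"object","properties":{"motion":{"type":"array"}},"required":["motion"]}

```bash
mkdir -p pics; cat > h.py <<'E'
import numpy as np, cv2
from plant import ctrl, cams, order
def snap(n,f=None):
    s=cams.snapshot(n)
    if f: cv2.imwrite('pics/'+f,s['img'][:,:,::-1])
    return s
def ray(s,uv):
    d=np.linalg.solve(s['K'],[uv[0],uv[1],1.]); T=s['cam_to_world']
    return T[:3,3],T[:3,:3]@d
def onz(s,uv,z):
    o,d=ray(s,uv); return o+d*(z-o[2])/d[2]
def proj(s,p):
    T=s['cam_to_world']; c=T[:3,:3].T@(np.asarray(p)-T[:3,3]); q=s['K']@c; return q[:2]/q[2]
E
python3 - <<'E'
from h import *
for n in('top','side'):
    s=snap(n,n+'0.png'); np.save(n,s,allow_pickle=True); print(n,s['K'].round(1).tolist(),s['cam_to_world'].round(3).tolist())
print(ctrl.get_obs())
E
```

```text
top [[418.7, 0.0, 274.0], [0.0, 418.7, 197.7], [0.0, 0.0, 1.0]] [[-0.004, -0.984, 0.175, 0.43], [-0.999, 0.01, 0.032, -0.021], [-0.034, -0.175, -0.984, 1.114], [0.0, 0.0, 0.0, 1.0]]
side [[466.3, 0.0, 286.7], [0.0, 466.3, 202.8], [0.0, 0.0, 1.0]] [[-0.876, -0.26, 0.407, 0.246], [-0.483, 0.46, -0.745, 0.684], [0.006, -0.849, -0.528, 0.545], [0.0, 0.0, 0.0, 1.0]]
{'clock': 0.1, 'joint_pos': array([-6.03278059e+01,  2.05860573e+01,  6.38981617e-01, -1.49847223e-02,
       -7.01358401e+01, -1.65087556e+01]), 'qvel': array([ 0.03765241, -0.02894734,  0.13526145, -0.05440283, -0.00150281,
        0.01570904]), 'tau': array([-2.94946905e-03, -5.84164381e+01,  2.93752849e+01,  7.01557472e+00,
        1.01719686e-02, -4.27323141e-05]), 'tool_pos': array([ 0.15359394, -0.65683601,  0.21643911]), 'orientation': array([ 1.79916499e+02, -1.00565774e-02, -1.66841656e+02]), 'force': array([-0.20694901,  0.18022445, -0.03170244]), 'moment': array([ 0.03282759, -0.02900211,  0.01460384]), 'opening': 0.08771894087348414}
```

View pics/top0.png

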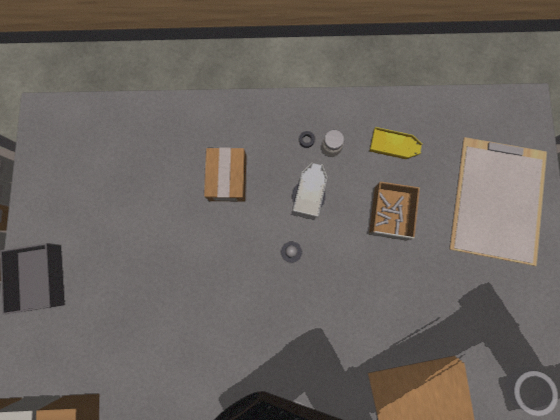

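View pics/side0.png

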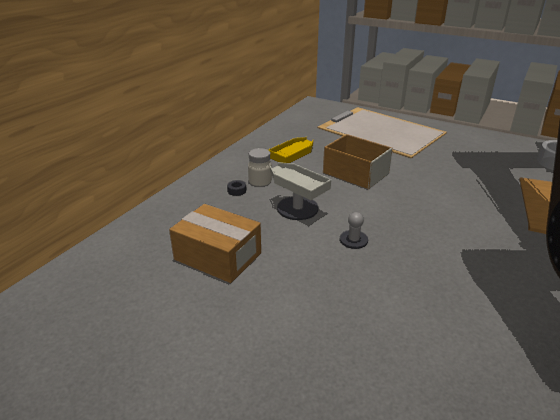

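The top view shows the pan at about (311,190) with its nose up, the ball on its rest at (291,251), the bin at (395,212), the carton at (225,174), the collar at (307,139) and the jar at (334,142). In the side view the ball is at (356,220) and the pan at (300,180). The bin is on the -y side.

```bash
python3 - <<'E'
from h import *
t=np.load('top.npy',allow_pickle=True).item(); s=np.load('side.npy',allow_pickle=True).item()
a=cv2.resize(t['img'][155:270,270:345],None,fx=5,fy=5,interpolation=cv2.INTER_CUBIC)
b=cv2.resize(s['img'][155:255,265:375],None,fx=3.8,fy=3.8,interpolation=cv2.INTER_CUBIC)
c=np.zeros((580,800,3),np.uint8); c[:575,:375]=a; c[:380,380:380+418]=b
cv2.imwrite('pics/crop1.png',c[:,:,::-1])
def cont(S,x0,y0,x1,y1,fn):
    im=S['img'][y0:y1,x0:x1]; hsv=cv2.cvtColor(im,cv2.COLOR_RGB2HSV).astype(int)
    m=fn(hsv).astype(np.uint8); cs,_=cv2.findContours(m,cv2.RETR_EXTERNAL,cv2.CHAIN_APPROX_NONE)
    k=max(cs,key=cv2.contourArea); return k.reshape(-1,2)+[x0,y0]
pan=cont(t,285,155,335,225,lambda h:(h[...,2]>115)&(h[...,1]<60))
print('pan',cv2.minAreaRect(pan.astype(np.float32)))
q=onz(t,pan.mean(0),.082); P=np.array([onz(t,p,.082)[:2] for p in pan]); 
np.save('panc',P); print(cv2.minAreaRect((P*1000).astype(np.float32)))
foot=cont(t,275,235,310,268,lambda h:h[...,2]<62); print('foot',cv2.minEnclosingCircle(foot.astype(np.float32)))
for nm,bx in(('bin',(365,175,425,245)),('carton',(198,140,252,207))):
    k=cont(t,*bx,lambda h:(h[...,1]>70)); W=np.array([onz(t,p,.07)[:2]*1000 for p in k]).astype(np.float32); print(nm,cv2.minAreaRect(W))
E
```

```text
pan ((312.2387390136719, 188.34971618652344), (29.608577728271484, 51.815006256103516), 12.804265975952148)
((637.5272216796875, -83.39483642578125), (74.44780731201172, 132.5733642578125), 76.53186798095703)
foot ((289.0, 256.5), 1.1181340217590332)
bin ((583.9326171875, -287.140625), (111.4346923828125, 132.83631896972656), 80.54232788085938)
carton ((679.783447265625, 106.91222381591797), (40.2030029296875, 137.12428283691406), 88.8981704711914)
```

View pics/crop1.png

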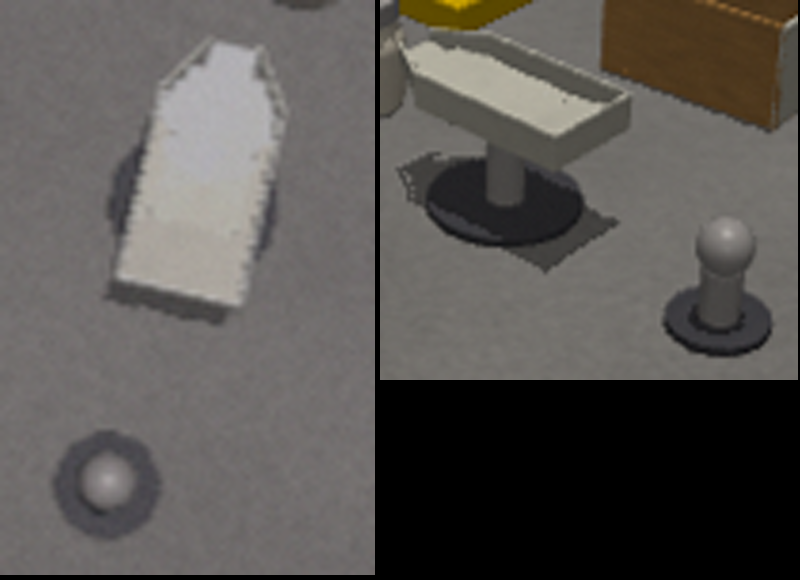

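The crop shows the pan's rear rim corners at (118,278) and (244,305), its front shoulders at (160,88) and (287,108), its nose tip at about (238,45) and the ball at (107,480). In the side crop the ball is at (725,246).

```bash
python3 - <<'E'
from h import *
from scipy.optimize import least_squares
t=np.load('top.npy',allow_pickle=True).item(); s=np.load('side.npy',allow_pickle=True).item()
C=lambda x,y:np.array([(x+.5)/5-.5+270,(y+.5)/5-.5+155]); D=lambda x,y:np.array([(x-380+.5)/3.8-.5+265,(y+.5)/3.8-.5+155])
for n,z,p in(('RL',.082,(118,278)),('RR',.082,(244,305)),('FL',.082,(160,88)),('FR',.082,(287,108)),('NL',.075,(214,40)),('NR',.075,(262,50)),('ball',.049,(107,480)),('foot',.006,(107,485))):
    print(n,(onz(t,C(*p),z)*1000).round(1))
print('ball side',(onz(s,D(725,246),.049)*1000).round(1))
print('footside',(onz(s,D(717,321),.006)*1000).round(1),'standfoot',(onz(s,D(505,199),.005)*1000).round(1))
for n,p in(('RR side',(631,98)),('RL',(556,138))): print(n,(onz(s,D(*p),.082)*1000).round(1))
# ball via bright blob circle in side view, subpixel
for nm,S,b,z in(('top',t,(280,240,304,264),.049),('side',s,(346,208,368,229),.049)):
    im=S['img'][b[1]:b[3],b[0]:b[2]]; g=cv2.GaussianBlur(cv2.cvtColor(im,cv2.COLOR_RGB2GRAY),(0,0),.7)
    g=cv2.resize(g,None,fx=8,fy=8,interpolation=cv2.INTER_CUBIC)
    c=cv2.HoughCircles(g,cv2.HOUGH_GRADIENT,1,400,param1=60,param2=8,minRadius=36,maxRadius=75)
    if c is not None:
        u,v,r=c[0,0]; uv=((u+.5)/8-.5+b[0],(v+.5)/8-.5+b[1]); print(nm,np.round(uv,1),r/8,(onz(S,uv,z)*1000).round(1))
E
```

```text
RL [582.  -34.8  82. ]
RR [567.9 -97.1  82. ]
FL [678.8 -57.2  82. ]
FR [ 667.7 -120.9   82. ]
NL [705.3 -85.4  75. ]
NR [ 699.8 -109.7   75. ]
ball [483.8 -28.5  49. ]
foot [483.4 -28.8   6. ]
ball side [485.4 -27.1  49. ]
footside [484.  -22.3   6. ] standfoot [633.6 -73.5   5. ]
RR side [566.5 -88.1  82. ]
RL [582.7 -30.3  82. ]
```

```bash
cat >> h.py <<'E'
from scipy.spatial.transform import Rotation as Ro
def go(p,yaw):
    o=ctrl.get_obs(); R=Ro.from_euler('xyz',o['orientation'],degrees=True).as_matrix()
    d=R.T@(np.array(p)-o['tool_pos']*1000); r=-np.radians((yaw-o['orientation'][2]+180)%360-180)
    print('offset',d.round(1),'roll',round(r,4),'rows roll',abs(r)/.125, 'at',(o['tool_pos']*1000).round(1),o['orientation'].round(2),o['clock'])
E
python3 -c "
from h import *
go([484.7,-28,150],-103.1)"
```

```text
offset [-465.6  536.9   67.1] roll -1.1125 rows roll 8.900014153527765 at [ 153.6 -656.8  216.4] [ 1.7992e+02 -1.0000e-02 -1.6684e+02] 0.1
```

Call:
jog_arm --motion '[{"offset": [-50,57,0],"roll": -0.1,"hand": 60},{"offset": [-465.6,536.9,67],"roll": -1.1125,"hand": 60},{"offset": [-465.6,536.9,67],"roll": -1.1125,"hand": 60},{"offset": [-465.6,536.9,67],"roll": -1.1125,"hand": 60},{"offset": [-465.6,536.9,67],"roll": -1.1125,"hand": 60},{"offset": [-465.6,536.9,67],"roll": -1.1125,"hand": 60},{"offset": [-465.6,536.9,67],"roll": -1.1125,"hand": 60},{"offset": [-465.6,536.9,67],"roll": -1.1125,"hand": 60},{"offset": [-465.6,536.9,67],"roll": -1.1125,"hand": 60},{"offset": [-465.6,536.9,67],"roll": -1.1125,"hand": 60},{"offset": [-465.6,536.9,67],"roll": -1.1125,"hand": 60},{"offset": [-465.6,536.9,67],"roll": -1.1125,"hand": 60},{"offset": [-465.6,536.9,67],"roll": -1.1125,"hand": 60},{"offset": [-465.6,536.9,67],"roll": -1.1125,"hand": 60},{"offset": [-465.6,536.9,67],"roll": -1.1125,"hand": 60},{"offset": [-465.6,536.9,67],"roll": -1.1125,"hand": 60},{"offset": [-465.6,536.9,67],"roll": -1.1125,"hand": 60},{"offset": [-465.6,536.9,67],"roll": -1.1125,"hand": 60},{"offset": [-465.6,536.9,67],"roll": -1.1125,"hand": 60},{"offset": [-465.6,536.9,67],"roll": -1.1125,"hand": 60}]'

```text
clock: 1.77
tool_pos: [0.4843, -0.0281, 0.1497]
orientation: [179.9, -0.0, -103.0]
force: [-0.8, -0.2, 0.1]
opening: 0.0601
```

```bash
python3 -c "
from h import *
s=snap('side');t=snap('top')
go([484.7,-28,52],-103.1)
o=ctrl.get_obs();print(o['opening'],o['force'])
a=cv2.resize(s['img'][150:270,270:430],None,fx=5,fy=5,interpolation=cv2.INTER_CUBIC)
cv2.imwrite('pics/hover.png',a[:,:,::-1])"
```

```text
offset [-1.2 -0.3 98.1] roll -0.0005 rows roll 0.0038413215534614043 at [484.2 -29.1 150.1] [ 1.7997e+02 -1.0000e-02 -1.0313e+02] 1.8667
0.05973759549303352 [-0.19723428  0.17456966  1.39534614]
```

View pics/hover.png

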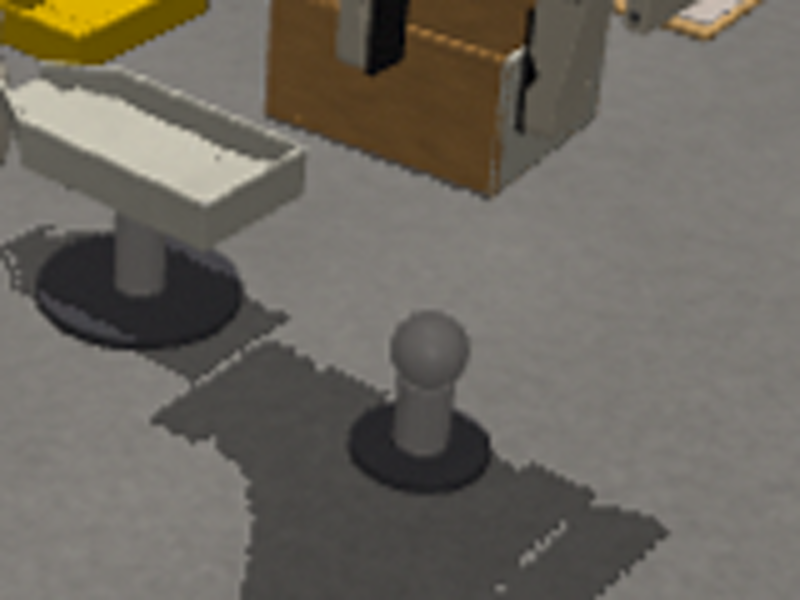

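The ball is at crop (430,350), i.e. pixel (355.6,219.6), and the foot is at (353.6,239). Both agree with the first estimate.

Call:
jog_arm --motion '[{"offset": [-1,0,25],"roll": 0,"hand": 60},{"offset": [-1,0,50],"roll": 0,"hand": 60},{"offset": [-1,0,70],"roll": 0,"hand": 60},{"offset": [-1,0,85],"roll": 0,"hand": 60},{"offset": [-1,0,93],"roll": 0,"hand": 60},{"offset": [-1,0,98],"roll": 0,"hand": 60},{"offset": [-1,0,98],"roll": 0,"hand": 60},{"offset": [-1,0,98],"roll": 0,"hand": 40},{"offset": [-1,0,98],"roll": 0,"hand": 36},{"offset": [-1,0,98],"roll": 0,"hand": 32},{"offset": [-1,0,98],"roll": 0,"hand": 28},{"offset": [-1,0,98],"roll": 0,"hand": 20},{"offset": [-1,0,98],"roll": 0,"hand": 20},{"offset": [-1,0,98],"roll": 0,"hand": 20},{"offset": [-1,0,98],"roll": 0,"hand": 20}]'

```text
clock: 3.12
tool_pos: [0.4851, -0.0274, 0.0523]
orientation: [-180.0, 0.0, -103.1]
force: [0.1, -0.3, -0.4]
opening: 0.0206
```

```bash
python3 -c "
from h import *
go([484.7,-28,52],-103.1)
o=ctrl.get_obs();print(o['opening'],o['force'])"
```

```text
offset [0.7 0.2 0.3] roll 0.0002 rows roll 0.0015131923103351241 at [485.1 -27.4  52.3] [-179.99    0.   -103.09] 3.1167
0.020576551719083534 [ 0.13883187 -0.32918067 -0.41319165]
```

```bash
python3 -c "
from h import *
s=snap('side');t=snap('top')
a=cv2.resize(s['img'][120:280,260:440],None,fx=3.3,fy=3.3,interpolation=cv2.INTER_CUBIC)
cv2.imwrite('pics/g1.png',a[:,:,::-1])
cv2.imwrite('pics/g1t.png',t['img'][:,:,::-1])
o=ctrl.get_obs();print(o['opening'])"
```

```text
0.020009212554774964
```

View pics/g1.png

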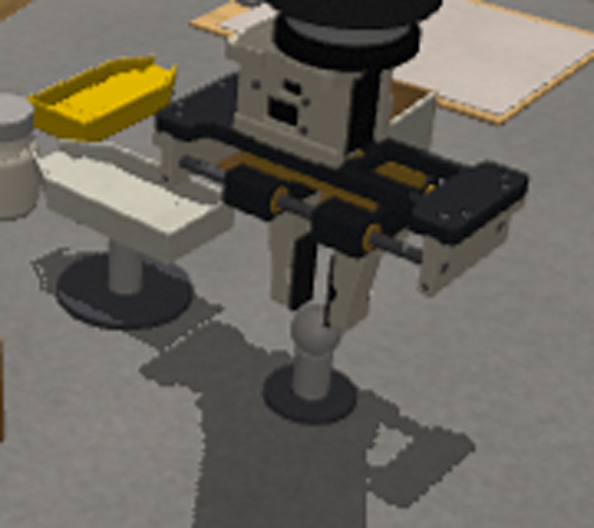

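The side view shows the fingers shut behind the ball (away from the camera). The ball sits untouched on its rest at crop (316,330). So there is an offset between the measured TCP and the camera positions, and I'll check it in the top view.

```bash
python3 -c "
from h import *
s=snap('side');t=snap('top')
a=cv2.resize(t['img'][150:300,220:370],None,fx=4,fy=4,interpolation=cv2.INTER_CUBIC)
cv2.imwrite('pics/g2.png',a[:,:,::-1])
for p in([485,-28,41],[485,-28,49],[495.5,-30,41],[475,-26,41],[485,-28,107],[485,-28,36],[484.5,-28,6]):
  u=proj(s,np.array(p)/1000);v=proj(t,np.array(p)/1000);print(p,u.round(1),((u-[260,120])*3.3).round(),v.round(1),((v-[220,150])*4).round())
print(s['cam_to_world'].round(3).tolist()[0],t['cam_to_world'].round(3).tolist()[0])
for uv in((285,305),(340,325)): print(onz(s,(uv[0]/3.3+260,uv[1]/3.3+120),.041))
"
```

```text
[485, -28, 41] [355.4 222.7] [315. 339.] [290.8 250.3] [283. 401.]
[485, -28, 49] [355.8 219.2] [316. 327.] [290.8 250.1] [283. 400.]
[495.5, -30, 41] [350.7 220.6] [299. 332.] [291.5 246.1] [286. 385.]
[475, -26, 41] [360.  224.6] [330. 345.] [290.  254.2] [280. 417.]
[485, -28, 107] [358.4 193. ] [325. 241.] [291.  248.9] [284. 395.]
[485, -28, 36] [355.2 224.8] [314. 346.] [290.8 250.4] [283. 402.]
[484.5, -28, 6] [354.2 237.5] [311. 388.] [290.7 251.2] [283. 405.]
[-0.876, -0.26, 0.407, 0.246] [-0.004, -0.984, 0.175, 0.43]
[ 0.5141091  -0.05281134  0.041     ]
[ 0.47748941 -0.04869498  0.041     ]
```

View pics/g2.png

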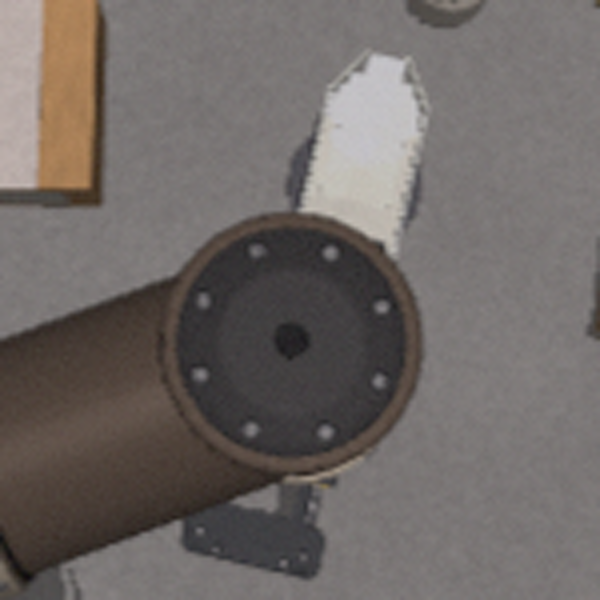

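The top view shows the wrist flange at crop (290,340), centred over the measured TCP in x and y, so the offset must be in height. The side view puts the fingertips 15–19 mm higher than stated. I'll quantify this using the hover picture as well.

```bash
python3 -c "
from h import *
s=np.load('side.npy',allow_pickle=True).item()
yaw=np.radians(-103.1); ax=np.array([np.sin(yaw),-np.cos(yaw),0]); px=np.array([np.cos(yaw),np.sin(yaw),0])
for nm,c,op,(x0,y0,k) in(('hover',[.4845,-.0285,.1395],.060,(270,150,5)),('g1',[.4851,-.0275,.0413],.0203,(260,120,3.3))):
  for dz in(0,.01,.02):
    for sg in(1,-1):
      for w in(-.0095,.0095):
        p=np.array(c)+[0,0,dz]+sg*ax*op/2+px*w; print(nm,dz,sg,w,((proj(s,p)-[x0,y0])*k).round())
"
```

```text
hover 0 1 -0.0095 [508. 175.]
hover 0 1 0.0095 [537. 155.]
hover 0 -1 -0.0095 [369. 120.]
hover 0 -1 0.0095 [399. 102.]
hover 0.01 1 -0.0095 [511. 150.]
hover 0.01 1 0.0095 [540. 131.]
hover 0.01 -1 -0.0095 [371.  96.]
hover 0.01 -1 0.0095 [401.  78.]
hover 0.02 1 -0.0095 [513. 125.]
hover 0.02 1 0.0095 [543. 106.]
hover 0.02 -1 -0.0095 [373.  71.]
hover 0.02 -1 0.0095 [403.  54.]
g1 0 1 -0.0095 [320. 352.]
g1 0 1 0.0095 [338. 339.]
g1 0 -1 -0.0095 [291. 339.]
g1 0 -1 0.0095 [310. 325.]
g1 0.01 1 -0.0095 [321. 338.]
g1 0.01 1 0.0095 [340. 324.]
g1 0.01 -1 -0.0095 [292. 325.]
g1 0.01 -1 0.0095 [311. 311.]
g1 0.02 1 -0.0095 [323. 323.]
g1 0.02 1 0.0095 [342. 310.]
g1 0.02 -1 -0.0095 [293. 310.]
g1 0.02 -1 0.0095 [312. 297.]
```

In the hover picture the pad corners at (372,75) and (405,55) match tips 19 mm higher than documented, and the grasp picture agrees. So the effective tip height is TCP z + 8 mm, and I'll go 19 mm lower.

Call:
jog_arm --motion '[{"offset": [0,0,0],"roll": 0,"hand": 60},{"offset": [0,0,0],"roll": 0,"hand": 60},{"offset": [0,0,0],"roll": 0,"hand": 60},{"offset": [0,0,0],"roll": 0,"hand": 60},{"offset": [0,0,5],"roll": 0,"hand": 60},{"offset": [0,0,10],"roll": 0,"hand": 60},{"offset": [0,0,15],"roll": 0,"hand": 60},{"offset": [0,0,19],"roll": 0,"hand": 60},{"offset": [0,0,19],"roll": 0,"hand": 50},{"offset": [0,0,19],"roll": 0,"hand": 40},{"offset": [0,0,19],"roll": 0,"hand": 36},{"offset": [0,0,19],"roll": 0,"hand": 33},{"offset": [0,0,19],"roll": 0,"hand": 31},{"offset": [0,0,19],"roll": 0,"hand": 29},{"offset": [0,0,19],"roll": 0,"hand": 20},{"offset": [0,0,19],"roll": 0,"hand": 20},{"offset": [0,0,19],"roll": 0,"hand": 20},{"offset": [0,0,19],"roll": 0,"hand": 20}]'

```text
clock: 4.82
tool_pos: [0.4854, -0.0273, 0.0335]
orientation: [-180.0, 0.0, -103.1]
force: [0.6, -0.8, 1.9]
opening: 0.0282
```

```bash
python3 -c "
from h import *
s=snap('side')
go([632.8,-79.5,110],-103.1)
o=ctrl.get_obs();print(o['opening'],o['force'])
a=cv2.resize(s['img'][120:280,260:440],None,fx=3.3,fy=3.3,interpolation=cv2.INTER_CUBIC)
cv2.imwrite('pics/g3.png',a[:,:,::-1])"
```

```text
offset [  17.4 -155.4  -76.4] roll 0.0003 rows roll 0.002360887850145816 at [485.4 -27.4  33.5] [-1.7996e+02  2.0000e-02 -1.0308e+02] 4.8667
0.02830637824596287 [ 0.91179833 -0.17393138  1.29737029]
```

View pics/g3.png

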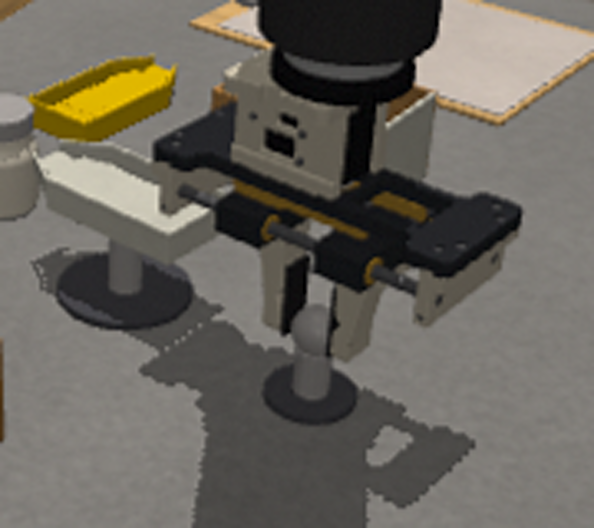

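The tips now sit beside the ball at crop (313,327), with the left tip at (283,332), about 6–8 mm below its centre. I'll do a slow lift test.

Call:
jog_arm --motion '[{"offset": [0,0,-2],"roll": 0,"hand": 20},{"offset": [0,0,-5],"roll": 0,"hand": 20},{"offset": [0,0,-10],"roll": 0,"hand": 20},{"offset": [0,0,-18],"roll": 0,"hand": 20},{"offset": [0,0,-28],"roll": 0,"hand": 20},{"offset": [0,0,-40],"roll": 0,"hand": 20},{"offset": [0,0,-55],"roll": 0,"hand": 20},{"offset": [0,0,-70],"roll": 0,"hand": 20},{"offset": [0,0,-80],"roll": 0,"hand": 20},{"offset": [0,0,-80],"roll": 0,"hand": 20},{"offset": [0,0,-80],"roll": 0,"hand": 20},{"offset": [0,0,-80],"roll": 0,"hand": 20}]'

```text
clock: 5.87
tool_pos: [0.4845, -0.0275, 0.1127]
orientation: [180.0, -0.0, -103.1]
force: [-0.7, -0.1, -1.7]
opening: 0.028
```

```bash
python3 -c "
from h import *
s=snap('side')
go([632.8,-79.5,113],-103.1)
o=ctrl.get_obs();print(o['opening'],o['force'])
a=cv2.resize(s['img'][100:260,260:420],None,fx=3.5,fy=3.5,interpolation=cv2.INTER_CUBIC)
cv2.imwrite('pics/g4.png',a[:,:,::-1])"
```

```text
offset [  16.9 -156.4   -0.7] roll -0.0001 rows roll 0.0005722002074353974 at [484.3 -27.6 112.5] [ 1.7992e+02 -3.0000e-02 -1.0310e+02] 5.9167
0.028118299438167117 [-0.43185162  0.69404259 -0.04720555]
```

View pics/g4.png

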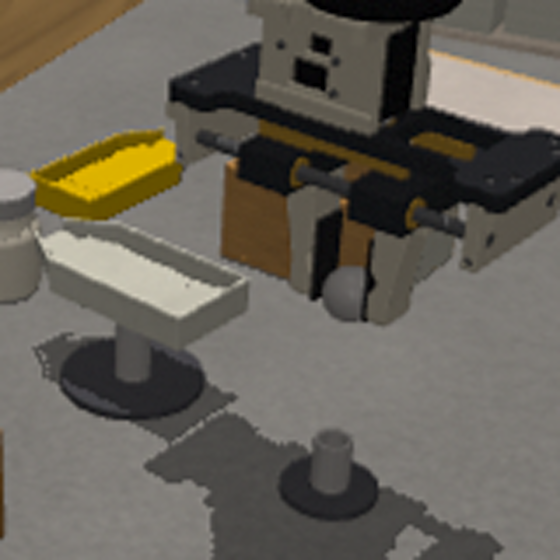

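The ball is held, at crop (346,293). The rest's mouth is empty at (332,437).

```bash
python3 -c "
from h import *
s=np.load('side.npy',allow_pickle=True).item()
for z in(.12,.125,.13,.135,.14):
  print(z,[((proj(s,[x,y,z])-[260,100])*3.5).round(1) for x,y in((.4843,-.0276),(.4843,-.020))])
# pan rim corner in g4: rear right/left
for p in((247,283),(180,318)): print(onz(s,((p[0]+.5)/3.5-.5+260,(p[1]+.5)/3.5-.5+100),.082)*1000)
"
```

```text
0.12 [array([347.7, 304.9]), array([342.3, 311.2])]
0.125 [array([348.5, 296.5]), array([343.1, 302.9])]
0.13 [array([349.4, 288.1]), array([344. , 294.4])]
0.135 [array([350.2, 279.7]), array([344.8, 286. ])]
0.14 [array([351.1, 271.2]), array([345.7, 277.4])]
[567.21710874 -87.30654724  82.        ]
[583.30117546 -32.02327577  82.        ]
```

```bash
python3 -c "
from h import *
t=np.load('top.npy',allow_pickle=True).item();s=np.load('side.npy',allow_pickle=True).item()
for n,p in(('RL',[.582,-.0348,.082]),('RR',[.5679,-.0971,.082]),('RRb',[.5679,-.0971,.060]),('RLb',[.582,-.0348,.06])): print(n,((proj(s,p)-[265,155])*3.8+[380,0]).round(0))
g=cv2.cvtColor(t['img'],cv2.COLOR_RGB2GRAY).astype(float)
L=[];R=[]
for v in range(180,208):
  r=g[v,285:340]; w=np.where(r>125)[0]; a,b=w[0],w[-1]
  L.append((285+a-(r[a]-125)/(r[a]-r[a-1]),v)); R.append((285+b+(r[b]-125)/(r[b]-r[b+1]),v))
for nm,E,z in(('L',L,.082),('R',R,.082)):
  W=np.array([onz(t,e,z)[:2]*1000 for e in E]); d=W-W.mean(0); u=np.linalg.svd(d)[2][0]; u*=np.sign(u[0]); print(nm,W.mean(0).round(1),np.degrees(np.arctan2(u[1],u[0])).round(2),(d@[-u[1],u[0]]).std().round(2),'across',(W.mean(0)@[np.sin(np.radians(13.1)),np.cos(np.radians(13.1))]).round(1))
g2=g[130:225,296:322]
print(np.round(g[205:222,306]),)
"
```

```text
RL [560. 133.]
RR [634.  89.]
RRb [632. 124.]
RLb [558. 169.]
L [624.2 -44.1] -14.23 0.52 across 98.5
R [ 623.6 -109.5] -15.53 0.87 across 34.7
[167. 166. 165. 165. 167. 165. 164. 166. 144.  87.  69.  74.  74.  70.
 107. 113. 111.]
```

Call:
jog_arm --motion '[{"offset": [1,-8,-8],"roll": 0,"hand": 20},{"offset": [3,-24,-12],"roll": 0,"hand": 20},{"offset": [5,-45,-12],"roll": 0,"hand": 20},{"offset": [8,-70,-12],"roll": 0,"hand": 20},{"offset": [10,-95,-12],"roll": 0,"hand": 20},{"offset": [13,-118,-12],"roll": 0,"hand": 20},{"offset": [15,-137,-12],"roll": 0,"hand": 20},{"offset": [16,-150,-8],"roll": 0,"hand": 20},{"offset": [17,-156.4,-1],"roll": 0,"hand": 20},{"offset": [17,-156.4,0],"roll": 0,"hand": 20},{"offset": [17,-156.4,0],"roll": 0,"hand": 20},{"offset": [17,-156.4,0],"roll": 0,"hand": 20},{"offset": [17,-156.4,0],"roll": 0,"hand": 20}]'

```text
clock: 7.0
tool_pos: [0.6328, -0.079, 0.1136]
orientation: [-180.0, 0.0, -103.1]
force: [-0.1, 0.6, -0.5]
opening: 0.0282
```

```bash
python3 -c "
from h import *
s=snap('side')
go([632.8,-79.7,64.5],-103.4)
o=ctrl.get_obs();print(o['opening'],o['force'])
a=cv2.resize(s['img'][100:260,240:400],None,fx=3.5,fy=3.5,interpolation=cv2.INTER_CUBIC)
cv2.imwrite('pics/g5.png',a[:,:,::-1])
for y in(-.0797,-.075): print(((proj(s,[.6328,y,.129])-[240,100])*3.5).round(1))
"
```

```text
offset [ 0.7  0.1 49.3] roll 0.0059 rows roll 0.04719123586151385 at [633.  -79.  113.8] [-1.7997e+02  2.0000e-02 -1.0306e+02] 7.05
0.02830839525374872 [-0.60798161 -1.14025871 -0.17132107]
[211.4 189.2]
[207.6 192.4]
```

View pics/g5.png

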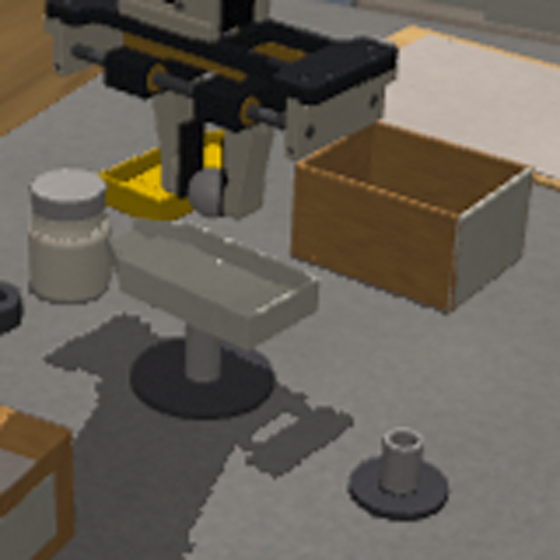

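The ball hangs above the pan's middle, at crop (208,190), where it was predicted. Now I'll lower it.

Call:
jog_arm --motion '[{"offset": [0.5,0,8],"roll": 0,"hand": 20},{"offset": [0.7,0,18],"roll": 0,"hand": 20},{"offset": [0.7,0,28],"roll": 0,"hand": 20},{"offset": [0.7,0,36],"roll": 0,"hand": 20},{"offset": [0.7,0,42],"roll": 0,"hand": 20},{"offset": [0.7,0,46],"roll": 0,"hand": 20},{"offset": [0.7,0,48],"roll": 0,"hand": 20},{"offset": [0.7,0,49],"roll": 0,"hand": 20},{"offset": [0.7,0,49],"roll": 0,"hand": 20},{"offset": [0.7,0,49],"roll": 0,"hand": 20},{"offset": [0.7,0,49],"roll": 0,"hand": 20},{"offset": [0.7,0,49],"roll": 0,"hand": 20}]'

```text
clock: 8.05
tool_pos: [0.6336, -0.0801, 0.0644]
orientation: [-180.0, 0.0, -103.1]
force: [-0.2, 0.4, -0.9]
opening: 0.0284
```

```bash
python3 -c "
from h import *
s=snap('side')
go([632.8,-79.7,64.5],-103.4)
o=ctrl.get_obs();print(o['opening'],o['force'])
a=cv2.resize(s['img'][130:210,260:340],None,fx=7,fy=7,interpolation=cv2.INTER_CUBIC)
cv2.imwrite('pics/g6.png',a[:,:,::-1])
print(((proj(s,[.6328,-.0797,.080])-[260,130])*7).round(1))
"
```

```text
offset [-0.2  0.8 -0.1] roll 0.0054 rows roll 0.0429018038173566 at [633.6 -80.1  64.4] [-1.7997e+02  1.0000e-02 -1.0309e+02] 8.1
0.028190423343332466 [ 0.83888405 -0.07192888 -0.56396984]
[279.3 317.3]
```

Call:
jog_arm --motion '[{"offset": [0,0,0.5],"roll": 0,"hand": 28},{"offset": [0,0,0.5],"roll": 0,"hand": 29},{"offset": [0,0,0.5],"roll": 0,"hand": 30},{"offset": [0,0,0.5],"roll": 0,"hand": 31},{"offset": [0,0,0.5],"roll": 0,"hand": 32},{"offset": [0,0,0.5],"roll": 0,"hand": 34},{"offset": [0,0,0.5],"roll": 0,"hand": 36},{"offset": [0,0,0.5],"roll": 0,"hand": 38},{"offset": [0,0,0.5],"roll": 0,"hand": 40},{"offset": [0,0,0.5],"roll": 0,"hand": 40},{"offset": [0,0,0.5],"roll": 0,"hand": 40},{"offset": [0,0,0.5],"roll": 0,"hand": 40}]'

```text
clock: 9.1
tool_pos: [0.6334, -0.0801, 0.0638]
orientation: [-180.0, 0.0, -103.1]
force: [0.7, -0.6, 0.3]
opening: 0.0397
```

Call:
jog_arm --motion '[{"offset": [0,0,-2],"roll": 0,"hand": 40},{"offset": [0,0,-6],"roll": 0,"hand": 40},{"offset": [0,0,-14],"roll": 0,"hand": 40},{"offset": [0,0,-26],"roll": 0,"hand": 40},{"offset": [0,0,-40],"roll": 0,"hand": 40},{"offset": [0,0,-55],"roll": 0,"hand": 60},{"offset": [0,0,-70],"roll": 0,"hand": 80},{"offset": [0,0,-80],"roll": 0,"hand": 86},{"offset": [0,0,-80],"roll": 0,"hand": 86},{"offset": [0,0,-80],"roll": 0,"hand": 86},{"offset": [0,0,-80],"roll": 0,"hand": 86}]'

```text
clock: 10.02
tool_pos: [0.6329, -0.08, 0.1434]
orientation: [180.0, 0.0, -103.1]
force: [-0.2, 0.1, -0.5]
opening: 0.0748
```

```bash
python3 -c "
from h import *
s=snap('side')
go([632.8,-79.7,130],-13.5)
o=ctrl.get_obs();print(o['opening'],o['force'])
a=cv2.resize(s['img'][130:210,260:340],None,fx=7,fy=7,interpolation=cv2.INTER_CUBIC)
cv2.imwrite('pics/g7.png',a[:,:,::-1]); np.save('s7',s,allow_pickle=True)
for p in([.6328,-.0797,.079],[.6328+.058-.007,-.0797-.0137-.031,.082]):print(((proj(s,p)-[260,130])*7).round(1))
"
```

```text
offset [-0.4  0.  13. ] roll -1.5638 rows roll 12.510518071436637 at [632.8 -80.1 143. ] [ 1.7993e+02 -1.0000e-02 -1.0310e+02] 10.0667
0.07834540908209309 [0.33773982 0.19015624 0.3284617 ]
[279.2 320.3]
[201.1 214.1]
```

View pics/g7.png

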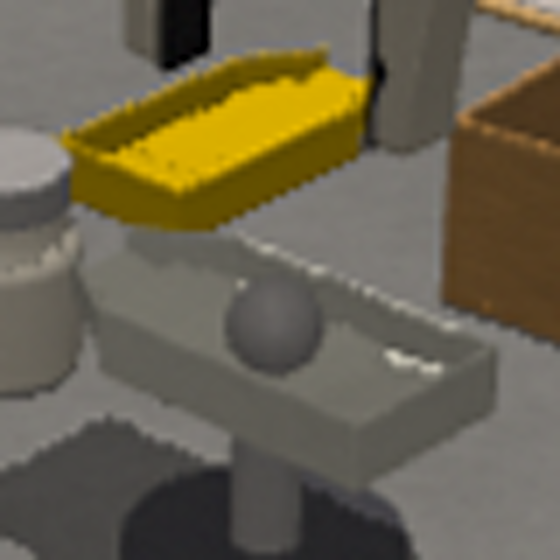

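The ball rests in the pan's middle, at crop (274,323) against a predicted (279,320), about 1.5 mm apart. The pan is level on its stand. Next I'll turn the hand above the pan.

Call:
jog_arm --motion '[{"offset": [-0.5,0.3,0],"roll": -0.1,"hand": 87},{"offset": [-0.5,0.3,0],"roll": -0.22,"hand": 87},{"offset": [-0.5,0.3,0],"roll": -0.34,"hand": 87},{"offset": [-0.5,0.3,0],"roll": -0.46,"hand": 87},{"offset": [-0.5,0.3,0],"roll": -0.58,"hand": 87},{"offset": [-0.5,0.3,0],"roll": -0.7,"hand": 87},{"offset": [-0.5,0.3,0],"roll": -0.82,"hand": 87},{"offset": [-0.5,0.3,0],"roll": -0.94,"hand": 87},{"offset": [-0.5,0.3,0],"roll": -1.06,"hand": 87},{"offset": [-0.5,0.3,0],"roll": -1.18,"hand": 87},{"offset": [-0.5,0.3,0],"roll": -1.3,"hand": 87},{"offset": [-0.5,0.3,0],"roll": -1.42,"hand": 87},{"offset": [-0.5,0.3,0],"roll": -1.5,"hand": 87},{"offset": [-0.5,0.3,0],"roll": -1.5638,"hand": 87},{"offset": [-0.5,0.3,0],"roll": -1.5638,"hand": 87},{"offset": [-0.5,0.3,0],"roll": -1.5638,"hand": 87},{"offset": [-0.5,0.3,0],"roll": -1.5638,"hand": 87}]'

```text
clock: 11.48
tool_pos: [0.6329, -0.0796, 0.1432]
orientation: [180.0, 0.1, -13.6]
force: [-0.4, -0.3, -0.2]
opening: 0.0869
```

```bash
python3 -c "
from h import *
go([633.3,-79.2,44],-13.5)
o=ctrl.get_obs();print(o['opening'],o['force'],o['joint_pos'])
"
```

```text
offset [ 0.4 -0.5 99.2] roll -0.0021 rows roll 0.01675432020960366 at [632.9 -79.6 143.2] [ 1.7998e+02  5.0000e-02 -1.3620e+01] 11.4833
0.08687859792617858 [-0.36171346 -0.25258186 -0.23601138] [ 1.03324251e+01  2.02125916e+01 -9.93053445e+00 -3.13360848e-03
 -5.99129922e+01  6.60491624e+01]
```

Call:
jog_arm --motion '[{"offset": [0.4,-0.4,15],"roll": 0,"hand": 87},{"offset": [0.4,-0.4,32],"roll": 0,"hand": 87},{"offset": [0.4,-0.4,50],"roll": 0,"hand": 87},{"offset": [0.4,-0.4,65],"roll": 0,"hand": 87},{"offset": [0.4,-0.4,78],"roll": 0,"hand": 87},{"offset": [0.4,-0.4,88],"roll": 0,"hand": 87},{"offset": [0.4,-0.4,95],"roll": 0,"hand": 87},{"offset": [0.4,-0.4,99],"roll": 0,"hand": 87},{"offset": [0.4,-0.4,99],"roll": 0,"hand": 80},{"offset": [0.4,-0.4,99],"roll": 0,"hand": 75},{"offset": [0.4,-0.4,99],"roll": 0,"hand": 72},{"offset": [0.4,-0.4,99],"roll": 0,"hand": 70},{"offset": [0.4,-0.4,99],"roll": 0,"hand": 70},{"offset": [0.4,-0.4,99],"roll": 0,"hand": 70}]'

```text
clock: 12.65
tool_pos: [0.6339, -0.0792, 0.0452]
orientation: [-180.0, -0.0, -13.5]
force: [-0.0, 0.0, -0.6]
opening: 0.07
```

```bash
python3 -c "
from h import *
s=snap('side')
go([633.3,-79.2,44],-13.5)
o=ctrl.get_obs();print(o['opening'],o['force'])
a=cv2.resize(s['img'][110:220,250:360],None,fx=5.4,fy=5.4,interpolation=cv2.INTER_CUBIC)
cv2.imwrite('pics/g8.png',a[:,:,::-1])
"
```

```text
offset [-0.5  0.1  1.1] roll 0.0001 rows roll 0.000845589416157585 at [633.8 -79.2  45.1] [-1.7999e+02 -3.0000e-02 -1.3490e+01] 12.7
0.07017211531045756 [-0.65701025  0.15517077 -0.55232582]
```

View pics/g8.png

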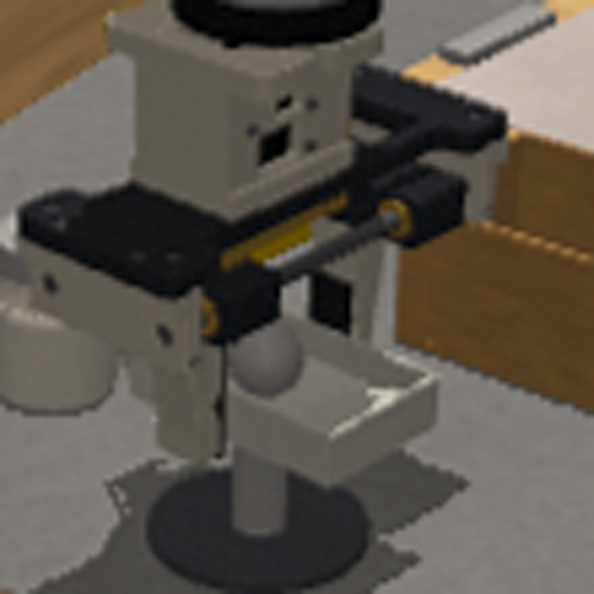

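The pan stands between the fingers. The near finger's tip, at (205,465), is just below the pan's underside, and the ball at (265,358) is in the middle. I'll close slowly.

Call:
jog_arm --motion '[{"offset": [0,0,0],"roll": 0,"hand": 69},{"offset": [0,0,0],"roll": 0,"hand": 68},{"offset": [0,0,0],"roll": 0,"hand": 67.5},{"offset": [0,0,0],"roll": 0,"hand": 67},{"offset": [0,0,0],"roll": 0,"hand": 66.5},{"offset": [0,0,0],"roll": 0,"hand": 66},{"offset": [0,0,0],"roll": 0,"hand": 65.5},{"offset": [0,0,0],"roll": 0,"hand": 65},{"offset": [0,0,0],"roll": 0,"hand": 64.5},{"offset": [0,0,0],"roll": 0,"hand": 64},{"offset": [0,0,0],"roll": 0,"hand": 63.5},{"offset": [0,0,0],"roll": 0,"hand": 63},{"offset": [0,0,0],"roll": 0,"hand": 62},{"offset": [0,0,0],"roll": 0,"hand": 60},{"offset": [0,0,0],"roll": 0,"hand": 55},{"offset": [0,0,0],"roll": 0,"hand": 55},{"offset": [0,0,0],"roll": 0,"hand": 55},{"offset": [0,0,0],"roll": 0,"hand": 55}]'

```text
clock: 14.2
tool_pos: [0.6337, -0.0792, 0.0447]
orientation: [-180.0, 0.0, -13.5]
force: [1.0, 0.6, -0.8]
opening: 0.064
```

```bash
python3 -c "
from h import *
s=snap('side'); np.save('s9',s,allow_pickle=True)
go([633.3,-79.2,44],-13.5)
o=ctrl.get_obs();print(o['opening'],o['force'])
"
```

```text
offset [-0.3 -0.   0.7] roll 0.0001 rows roll 0.0006940208016648218 at [633.6 -79.3  44.7] [180.    0.  -13.5] 14.25
0.0634977104011472 [-0.44381341  0.28290075 -0.89097182]
```

Gripped at 64 mm. Now the gentle lift.

Call:
jog_arm --motion '[{"offset": [0,0,-0.5],"roll": 0,"hand": 55},{"offset": [0,0,-1.5],"roll": 0,"hand": 55},{"offset": [0,0,-3.5],"roll": 0,"hand": 55},{"offset": [0,0,-6.5],"roll": 0,"hand": 55},{"offset": [0,0,-10.5],"roll": 0,"hand": 55},{"offset": [0,0,-15.5],"roll": 0,"hand": 55},{"offset": [0,0,-21.5],"roll": 0,"hand": 55},{"offset": [0,0,-28],"roll": 0,"hand": 55},{"offset": [0,0,-35],"roll": 0,"hand": 55},{"offset": [0,0,-42],"roll": 0,"hand": 55},{"offset": [0,0,-49],"roll": 0,"hand": 55},{"offset": [0,0,-56],"roll": 0,"hand": 55},{"offset": [0,0,-63],"roll": 0,"hand": 55},{"offset": [0,0,-70],"roll": 0,"hand": 55},{"offset": [0,0,-77],"roll": 0,"hand": 55},{"offset": [0,0,-84],"roll": 0,"hand": 55},{"offset": [0,0,-90],"roll": 0,"hand": 55},{"offset": [0,0,-95],"roll": 0,"hand": 55},{"offset": [0,0,-98],"roll": 0,"hand": 55},{"offset": [0,0,-100],"roll": 0,"hand": 55}]'

```text
clock: 15.92
tool_pos: [0.6337, -0.0792, 0.1452]
orientation: [-180.0, -0.0, -13.5]
force: [-0.7, -0.0, -2.4]
opening: 0.0635
```

Call:
jog_arm --motion '[{"offset": [0,0,0],"roll": 0,"hand": 55},{"offset": [0,0,0],"roll": 0,"hand": 55},{"offset": [0,0,0],"roll": 0,"hand": 55},{"offset": [0,0,0],"roll": 0,"hand": 55},{"offset": [0,0,0],"roll": 0,"hand": 55},{"offset": [0,0,0],"roll": 0,"hand": 55}]'

```text
clock: 16.42
tool_pos: [0.6336, -0.0793, 0.1445]
orientation: [180.0, 0.0, -13.5]
force: [-0.3, -0.6, -1.3]
opening: 0.0637
```

```bash
python3 -c "
from h import *
s=snap('side'); np.save('s10',s,allow_pickle=True)
go([633.3,-79.2,145],-103.2)
o=ctrl.get_obs();print(o['opening'],o['force'])
a=cv2.resize(s['img'][50:230,220:370],None,fx=3.3,fy=3.3,interpolation=cv2.INTER_CUBIC)
cv2.imwrite('pics/g10.png',a[:,:,::-1])
"
```

```text
offset [-0.3  0.  -0.4] roll 1.5657 rows roll 12.52564616189429 at [633.6 -79.3 144.6] [ 1.7999e+02  1.0000e-02 -1.3490e+01] 16.4667
0.06386943749538662 [ 1.08258331 -0.33140961 -3.00829763]
```

```bash
python3 -c "
from h import *
a=np.load('s9.npy',allow_pickle=True).item();b=np.load('s10.npy',allow_pickle=True).item()
p=proj(a,[.6335,-.0793,.079]);q=proj(b,[.6335,-.0793,.179]);print(p,q)
i,j=np.round(p).astype(int); T=a['img'][j-9:j+10,i-6:i+12]
i2,j2=np.round(q).astype(int); S=b['img'][j2-30:j2+31,i2-30:i2+31]
r=cv2.matchTemplate(S,T,cv2.TM_CCOEFF_NORMED);_,m,_,l=cv2.minMaxLoc(r);print(m,'offset px from predicted',l[0]+6-30,l[1]+9-30)
"
```

```text
[299.49912104 175.75455431] [300.52895086 131.13770983]
0.7072917222976685 offset px from predicted -1 -4
```

Call:
jog_arm --motion '[{"offset": [0,0,0],"roll": 0.005,"hand": 55},{"offset": [0,0,0],"roll": 0.015,"hand": 55},{"offset": [0,0,0],"roll": 0.035,"hand": 55},{"offset": [0,0,0],"roll": 0.065,"hand": 55},{"offset": [0,0,0],"roll": 0.1,"hand": 55},{"offset": [0,0,0],"roll": 0.14,"hand": 55},{"offset": [0,0,0],"roll": 0.185,"hand": 55},{"offset": [0,0,0],"roll": 0.23,"hand": 55},{"offset": [0,0,0],"roll": 0.28,"hand": 55},{"offset": [0,0,0],"roll": 0.33,"hand": 55},{"offset": [0,0,0],"roll": 0.38,"hand": 55},{"offset": [0,0,0],"roll": 0.43,"hand": 55},{"offset": [0,0,0],"roll": 0.48,"hand": 55},{"offset": [0,0,0],"roll": 0.53,"hand": 55},{"offset": [0,0,0],"roll": 0.575,"hand": 55},{"offset": [0,0,0],"roll": 0.615,"hand": 55},{"offset": [0,0,0],"roll": 0.65,"hand": 55},{"offset": [0,0,0],"roll": 0.675,"hand": 55},{"offset": [0,0,0],"roll": 0.695,"hand": 55},{"offset": [0,0,0],"roll": 0.705,"hand": 55}]'

```text
clock: 18.13
tool_pos: [0.6336, -0.0793, 0.1447]
orientation: [180.0, 0.0, -54.0]
force: [0.5, 0.2, -1.6]
opening: 0.0639
```

Call:
jog_arm --motion '[{"offset": [0,0,0],"roll": 0.01,"hand": 55},{"offset": [0,0,0],"roll": 0.03,"hand": 55},{"offset": [0,0,0],"roll": 0.06,"hand": 55},{"offset": [0,0,0],"roll": 0.1,"hand": 55},{"offset": [0,0,0],"roll": 0.15,"hand": 55},{"offset": [0,0,0],"roll": 0.205,"hand": 55},{"offset": [0,0,0],"roll": 0.265,"hand": 55},{"offset": [0,0,0],"roll": 0.325,"hand": 55},{"offset": [0,0,0],"roll": 0.385,"hand": 55},{"offset": [0,0,0],"roll": 0.445,"hand": 55},{"offset": [0,0,0],"roll": 0.505,"hand": 55},{"offset": [0,0,0],"roll": 0.565,"hand": 55},{"offset": [0,0,0],"roll": 0.62,"hand": 55},{"offset": [0,0,0],"roll": 0.67,"hand": 55},{"offset": [0,0,0],"roll": 0.715,"hand": 55},{"offset": [0,0,0],"roll": 0.755,"hand": 55},{"offset": [0,0,0],"roll": 0.79,"hand": 55},{"offset": [0,0,0],"roll": 0.82,"hand": 55},{"offset": [0,0,0],"roll": 0.84,"hand": 55},{"offset": [0,0,0],"roll": 0.86,"hand": 55}]'

```text
clock: 19.8
tool_pos: [0.6337, -0.0792, 0.1448]
orientation: [-180.0, 0.0, -103.2]
force: [-0.1, -0.4, -2.5]
opening: 0.0638
```

Call:
jog_arm --motion '[{"offset": [0,0,0],"roll": 0,"hand": 55},{"offset": [0,0,0],"roll": 0,"hand": 55},{"offset": [0,0,0],"roll": 0,"hand": 55},{"offset": [0,0,0],"roll": 0,"hand": 55},{"offset": [0,0,0],"roll": 0,"hand": 55},{"offset": [0,0,0],"roll": 0,"hand": 55},{"offset": [0,0,0],"roll": 0,"hand": 55},{"offset": [0,0,0],"roll": 0,"hand": 55},{"offset": [0,0,0],"roll": 0,"hand": 55},{"offset": [0,0,0],"roll": 0,"hand": 55},{"offset": [0,0,0],"roll": 0,"hand": 55},{"offset": [0,0,0],"roll": 0,"hand": 55}]'

```text
clock: 20.8
tool_pos: [0.6336, -0.0792, 0.1447]
orientation: [180.0, -0.0, -103.2]
force: [0.0, -0.4, -2.1]
opening: 0.0639
```

```bash
python3 -c "
from h import *
s=snap('side');t=snap('top'); np.save('s11',s,allow_pickle=True); b=np.load('s10.npy',allow_pickle=True).item()
go([633.3,-79.2,145],-103.4)
o=ctrl.get_obs();print(o['opening'],o['force'])
A=cv2.resize(s['img'][60:220,230:360],None,fx=3.7,fy=3.7,interpolation=cv2.INTER_CUBIC)
B=cv2.resize(b['img'][80:190,250:350],None,fx=3,fy=3,interpolation=cv2.INTER_CUBIC)
C=cv2.resize(t['img'][110:250,190:430],None,fx=1.25,fy=1.25,interpolation=cv2.INTER_CUBIC)
c=np.zeros((592,790,3),np.uint8); c[:A.shape[0],:A.shape[1]]=A; c[:330,485:785]=B; c[335:335+C.shape[0],485:485+C.shape[1]]=C
cv2.imwrite('pics/end.png',c[:,:,::-1])
m=np.array([.6336,-.0793,.179])
print('pred A',((proj(s,m)-[230,60])*3.7).round(),'pred B',((proj(b,m)-[250,80])*3+[485,0]).round())
y=np.radians(-103.4);u=np.array([np.cos(y),np.sin(y),0]);v=np.array([-u[1],u[0],0])
for n,w,f,S,(x0,y0),k,off in(('end',u,v,s,(230,60),3.7,0),('lift',-v,u,b,(250,80),3,485)):
  X=u if n=='end' else np.array([np.cos(np.radians(-13.5)),np.sin(np.radians(-13.5)),0]); Y=np.array([-X[1],X[0],0])
  M=np.array([.6336,-.0793,.171])
  for q,p in(('rearL',-.06*X+.032*Y),('rearR',-.06*X-.032*Y),('nose',.072*X)): print(n,q,((proj(S,M+p+[0,0,.011 if q!='nose' else .004])-[x0,y0])*k+[off,0]).round())
"
```

```text
offset [ 0.   0.4 -0.2] roll 0.0042 rows roll 0.033536547580565304 at [633.7 -79.2 144.8] [-180.     -0.   -103.16] 20.9
0.0637411307504781 [ 0.31662212 -0.13499288 -2.70518688]
pred A [261. 263.] pred B [636. 153.]
end rearL [139. 275.]
end rearR [231. 310.]
end nose [345. 232.]
lift rearL [676. 190.]
lift rearR [739. 160.]
lift nose [557. 130.]
```

View pics/end.png

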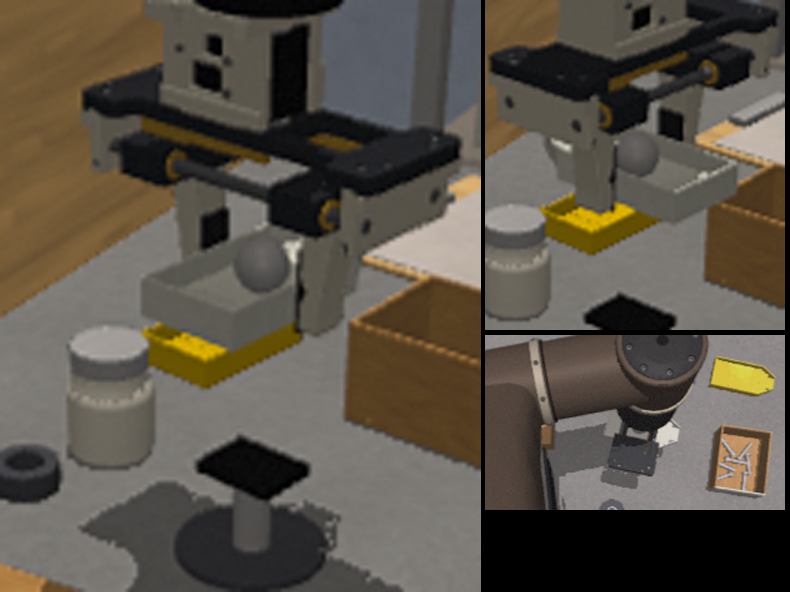

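The side view shows the pan held clear of the bare stand with the ball exactly at the predicted (261,263). In the top view the nose is directed at the bin. I'll make one numeric level check by comparing the pan's rear corners before and after the lift.

```bash
python3 -c "
from h import *
a=np.load('s9.npy',allow_pickle=True).item();b=np.load('s10.npy',allow_pickle=True).item()
X=np.array([np.cos(np.radians(-13.5)),np.sin(np.radians(-13.5)),0]);Y=np.array([-X[1],X[0],0]);M=np.array([.6336,-.0793,.082])
G=lambda s:cv2.cvtColor(s['img'],cv2.COLOR_RGB2GRAY).astype(np.float32)
for n,e,mx in(('rearR',-.058*X-.030*Y,(0,0)),('rearL',-.06*X+.03*Y,(0,0)),('rearmid',-.058*X,(0,0))):
  p=proj(a,M+e);q=proj(b,M+e+[0,0,.1]);k=q_s=np.linalg.norm(proj(b,M+e+[0,0,.1]+.01*Y)-q)/np.linalg.norm(proj(a,M+e+.01*Y)-p)
  T=cv2.resize(cv2.getRectSubPix(G(a),(17,15),tuple(map(float,p))),None,fx=4*k,fy=4*k,interpolation=cv2.INTER_CUBIC)
  S=cv2.resize(cv2.getRectSubPix(G(b),(41,41),tuple(map(float,q))),None,fx=4,fy=4,interpolation=cv2.INTER_CUBIC)
  r=cv2.matchTemplate(S,T,cv2.TM_CCOEFF_NORMED);_,m,_,l=cv2.minMaxLoc(r);print(n,round(float(m),2),'px off',((l[0]+T.shape[1]/2-82)/4,(l[1]+T.shape[0]/2-82)/4),'mm/px',10/np.linalg.norm(proj(b,M+[0,0,.11])-proj(b,M+[0,0,.1])))
o=ctrl.get_obs();print(o['clock'],o['force'],o['opening'])
"
```

```text
rearR 0.6 px off (-1.375, -9.625) mm/px 2.0995211389889503
rearL 0.84 px off (0.125, 0.625) mm/px 2.0995211389889503
rearmid 0.82 px off (-1.125, 1.125) mm/px 2.0995211389889503
20.9 [ 0.31662212 -0.13499288 -2.70518688] 0.0637411307504781
```

The rear corner and rear mid are about 0.6–1.1 px low (1.3–2.3 mm), a tilt of at most about 2°, inside the 4° limit. I'll do a last stillness check and then hand in.

```bash
python3 -c "
from h import *
a=np.load('s11.npy',allow_pickle=True).item()['img'].astype(int)
for _ in range(4): s=snap('side')
d=np.abs(s['img'].astype(int)-a)[100:170,260:320]; print('max/mean diff',d.max(),d.mean())
o=ctrl.get_obs();print(o['clock'],o['opening'],o['tool_pos'])
print(order.close_job())
"
```

```text
max/mean diff 9 0.7123809523809523
21.1 0.06413538724379902 [ 0.6336415  -0.07923076  0.14477304]
the job is handed in; nothing more can be done
None
```

I took the ball off its rest, set it down in the middle of the pan and let go. Then I gripped the pan by its long sides, lifted it 100 mm and turned it a quarter turn so the nose points at the bin. I handed the job in at 21.1 s with the pan still held there; no verdict was reported.

**Last checks**
- **Ball and stillness:** the ball was where I predicted it in the side view. Two pictures taken 0.2 s apart were the same apart from noise.
- **Grip:** the opening held steady at 64 mm, and the force reading of about 2.7 N matches the weight of the pan and ball.
- **Aim and position:** the nose heading was -103.2°, against a measured bearing to the bin of -103.4°. The pan's middle was within about 2 mm of where I measured the stand.
- **Other objects:** no move came near the bin, carton, collar or jar. The last view shows the bin, jar and collar standing undisturbed, but I did not re-measure any of the four.

**What failed or disagreed**
- **First grasp missed:** the fingers shut above the ball without disturbing it. The fingertips sit about 19 mm higher relative to the reported TCP than stated, so I corrected for that in every later move.
- **Slight tilt:** comparing the pan's rear before and after the lift suggests it sits 1–2 mm low, up to about 2° of tilt, inside the 4° limit. One of the three matched points (rear right corner) gave a poor match and I ignored it.
- **Ball match after the lift:** an automatic check of the ball's position was weak and about 4 px off. In the final picture the ball was centred.

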